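# Fish a dropped cutter out of a gear housing

### The job

The cover is off the gear housing at the back and the yellow box cutter has fallen inside; it is longer than the inspection opening. First slide the three cover bolts that stand on the deck beside the opening back into a row against the upright flange at the end of the deck, still standing on their heads, so that none gets knocked down or into the housing. Then bring the cutter out through the opening, tilted, one end first, without upsetting the bolts or disturbing anything else on the worktop, and finish while still holding it in the gripper, still and in the air, all of it well above the tops of those bolts.

Things in the scene. Friction and masses are not known exactly. Their poses are not given: they have to be found in the camera images.
- gear_housing: grey cast gear housing, fixed. Outline 129 (x) x 235 (y); origin in the centre of its underside, x away from the robot, y (long axis) to the left, z up. Its flat top is at z = 64 mm. Hollow inside: floor at z = 14, underside of the top at z = 58; x -58 to +58, y -107 to +111 mm, also under deck and rim. A 16 mm shaft stub sticks 18 mm out of the left end
- opening (a point): centre of the rectangular inspection opening in the housing's top, level with the top (housing x 0, y +42.5, z 64 mm). The opening is 116 (x) x 100 mm (housing x -58 to +58, y -7.5 to +92.5). Left of it is a rim 25 mm long, right of it the deck; both 6 mm thick. The side walls are 6 mm thick
- flange_foot (a point): foot of the flange's inner face, mid-width, at deck level (housing x 0, y -107.5, z 64 mm). The flange is an upright plate across the right end of the deck, 10 mm thick, 128 wide, 36 mm higher than the deck. The deck between opening and flange is flat and bare, 100 long, 128 wide
- cutter: yellow box cutter, blade drawn in, 154 mm long, about 55 g, lying in the housing on its floor, roughly along the housing's y. Origin mid-length on its underside, y along it (nose at -y, to the right), z up. Body 20 wide (x), 12 thick; last 20 mm at the nose 14 wide, 2 to 8 mm up; thumb slide on top 8 wide, 4 mm proud, y -18 to -2
- cutter_nose (a point): the cutter's nose end, at y = -77, 6 mm above its underside
- cutter_tail (a point): the cutter's tail end, at y = +77, 6 mm above its underside
- bolt_a: hex bolt (cover bolt) standing upside down on its hexagonal head on the deck, shank up: 47 high; head 17 to 19 across and 10 high, shank 10 thick; 38 g. Origin in the centre of its underside, z up. The three stand about 36 mm apart across the deck (housing x), 37 to 69 mm short of the flange
- bolt_b: hex bolt (cover bolt) standing upside down on its hexagonal head on the deck, shank up: 47 high; head 17 to 19 across and 10 high, shank 10 thick; 38 g. Origin in the centre of its underside, z up. 
- bolt_c: hex bolt (cover bolt) standing upside down on its hexagonal head on the deck, shank up: 47 high; head 17 to 19 across and 10 high, shank 10 thick; 38 g. Origin in the centre of its underside, z up. 
- gauge: bystander: steel length gauge, block 28 x 50 x 22 mm, on the worktop in front
- counter: bystander: round silver hand tally counter, 55 x 73 x 29 mm, in front
- spare_bolt_1: bystander: hex bolt lying on the worktop, 48 long, 17 high
- spare_bolt_2: bystander: hex bolt lying on the worktop, 48 long, 17 high
- washer_bolt: bystander: hex bolt with a washer, standing on its head on the worktop (not on the housing), 28 x 28 x 47 mm

How it is judged:
By the outcome, as a careful person would: the job done as asked, in the order asked, and still so for the second after the job is handed in, while the arm keeps its last pose, push and grip.
It also fails if it takes over 58 s, if anything falls off the work surface, if the arm or the gripper's body presses on something with over 40 N, if the wrist force passes 120 N, or if a joint passes its speed limit or range.

### The arm

A 6-joint arm with a two-finger parallel gripper is mounted at the origin on a cart in front of the work surface, level with it; the furniture and walls round the work are solid. World frame = base frame: x ahead of the robot, y to its left, z up, the work surface at z = 0. Lengths are in m, angles in rad, forces in N, time in s.
With the tool pointing down it reaches from about 0.375 to 0.825 m from the base axis. Payload 5.5 kg.
Tool frame: the origin (TCP) lies on the front face of the gripper's body, between the roots of the fingers; the fingertips stand robot.nose_length ahead of it and the grasp point (between the pads) lies 54 mm ahead of it (robot.nose_length is the distance from the TCP to the fingertips, in m); z points along the fingers, y is the line along which they close (so a half turn about z gives the same grasp; the last joint's range is limited). The gripper opens to 85 mm and grips with 20 to 120 N. Pads are 22 mm wide; open, the fingers measure 114 mm over their backs; the gripper's body (76 mm by 85 mm) begins 54 mm behind the grasp point. The pads swing forward as they close: fully open they stand 13 mm farther back than shut.
Start: joints at [1.149, 0.314, -0.047, 1.21, 0, 1.571], TCP at [0.246, 0.547, 0.304] pointing down, gripper open.
Joint ranges: [-2.67, 2.67], [-0.69, 1.73], [-1.03, 1.25], [-2.08, 2.16], [-1.42, 1.45], [-3.14, 3.14]. Speed limits (rad/s): [2.39, 2.39, 3.01, 3.14, 3.14, 3.14].

### API

Orientations are given as [roll, pitch, yaw] about the fixed x, y, z axes, in that order (R = Rz(yaw) Ry(pitch) Rx(roll)).
In Python, from workcell import robot, cams, readout, workorder gives the robot as it stands (robot), with the cameras (cams), the readings (readout) and the job (workorder).
- The arm moves only by the shell command python3 steer.py 'ROWS' [OPENING] [FORCE]. ROWS is a JSON list of rows, 1 to 8 of them, each of 6 numbers: dx, dy, dz in m, then a rotation vector rx, ry, rz in rad; each row shifts and turns the commanded pose from where the row before left it, along the tool's axes as they then stand; what a row does not reach is not made up. A row lasts 1/10 s, in which the tool goes at most 0.05 m and 0.15 rad, less where a joint would pass 70% of its speed; a pose out of reach is approached as far as the arm can. OPENING is the finger opening in m, set as the command begins (- or left out keeps the last). The fingers move at their own pace and stop on an object; FORCE is the grip in N (left out, the last holds). Time passes only in rows, so rows that do not move let the fingers close. It prints the time, the measured TCP pose, the force, the opening and the grip force at its end. Input that does not fit is refused with a message, and nothing moves.
- readout.read_state(): the state, without advancing time (a new reading comes with each control period).
- cams.capture(name): name is "scene" or "side" or "wrist"; returns (picture, depth): 400x640x3 uint8, red, green, blue; 400x640 float32, m along the optical axis (not along the pixel's ray), 0 where there is no reading.
- cams.camera_info(name): a dict with "fx", "fy", "cx", "cy" (pixels), "R" (3x3) and "t" (3): a world point X has camera coordinates R X + t. Camera axes: x right, y down, z forward; pixel columns grow to the right and rows downward; lengths in m; the calibration is good to about 2 mm. The wrist camera is an equidistant fisheye: a pixel r from the principal point sees the ray r / f radians off the axis. A picture is of the moment at which its call begins: read the wrist's pose just before it. camera_info takes no time and is no camera call; for the wrist camera it gives the pose at the moment of the call.
- workorder.finish_job(): hands the job in; it is judged then, once.
The state is a dict: "time": time; "q": joint angles; "dq": joint speeds; "joint_torque": joint torques, N m; "eef_pos": TCP position; "eef_rot": TCP orientation; "wrist_force": force on the tool from outside, world axes, zero at the start; "ft_torque": the same for the moment, N m; "width": finger opening in m; "gripper_force": force on a finger pad.
Only numpy, scipy, OpenCV 4.12 (cv2) and the standard library are available. Lean on these libraries where they do the work, as an engineer would, in place of code of your own. Each camera call takes 0.05 s, during which the arm holds its last target. There are 200 camera calls.

## Working session

There is one attempt and no reset: what is moved stays moved. The work goes in short steps, Python scripts to look and compute and a shell command to move; the robot and the scene stay as the last step left them, time stands still between calls to the robot, and variables do not carry over. Pictures are saved under pics/ and viewed, at most 10 in all, crops included, and the job is handed in when it is done.

```bash
ls; mkdir -p pics
python3 - <<'E'
from workcell import robot, cams, readout, workorder
import cv2,numpy as np
print(readout.read_state(),robot.nose_length)
for n in("scene","side"):
    p,d=cams.capture(n); cv2.imwrite(f"pics/{n}0.png",p[:,:,::-1]); np.save(f"pics/{n}0.npy",d)
    i=cams.camera_info(n);print(n,i)
E
```

```text
pics
steer.py
workcell.py
{'time': 0.0, 'q': array([ 1.14898456e+00,  3.14205623e-01, -4.80992199e-02,  1.21021229e+00,
       -4.31052150e-05,  1.57079877e+00]), 'dq': array([ 1.51220896e-03, -1.36501191e-03,  3.02071998e-04,  7.66409108e-04,
       -2.37367835e-04,  8.81250793e-05]), 'joint_torque': array([ 3.42668054e-04, -5.39584708e+01,  3.39750910e+01,  1.91019906e-02,
        2.92215518e-04,  1.30817938e-05]), 'eef_pos': array([0.24546606, 0.54697557, 0.30303787]), 'eef_rot': array([-3.13987185e+00,  4.31093624e-05,  2.71977852e+00]), 'wrist_force': array([ 0.84540436,  0.50698279, -0.14297718]), 'ft_torque': array([-0.02916638,  0.02872949,  0.01676809]), 'gripper_force': 0.0, 'width': 0.0854233072459949} 0.0726
scene {'fx': 389.7689897551711, 'fy': 389.7689897551711, 'cx': 325.5013038608555, 'cy': 196.63971606153936, 'R': array([[ 0.66447482, -0.7472137 ,  0.01203733],
       [-0.54335655, -0.494124  , -0.67867896],
       [ 0.51306615,  0.44442451, -0.73433642]]), 't': array([-0.32927043,  0.3878478 ,  0.59505569])}
side {'fx': 483.2142262409176, 'fy': 483.2142262409176, 'cx': 313.1877093532862, 'cy': 202.34603003672657, 'R': array([[ 0.63946443, -0.76868924, -0.01421606],
       [-0.67736616, -0.55455438, -0.48336789],
       [ 0.36367612,  0.31872605, -0.87530188]]), 't': array([-0.29844509,  0.44099257,  0.91018181])}
```

View pics/scene0.png

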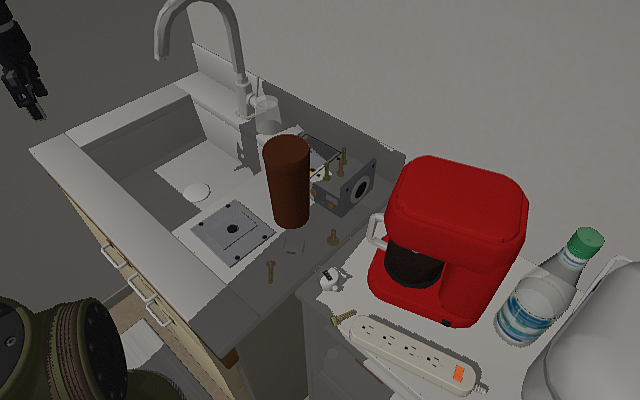

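View pics/side0.png

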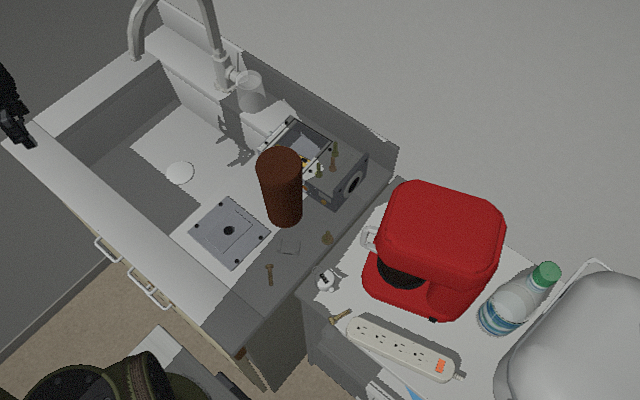

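The scene picture shows the housing behind a brown cylinder, around (335,175), with the bolts near (335,165). The side picture shows the opening near (300,145), the bolts near (318–335,150–172) and the end face with the round hole near (352,185). I'll locate these with depth and then crop.

```bash
cat > h.py <<'E'
from workcell import robot, cams, readout, workorder
import cv2,numpy as np
from scipy.spatial.transform import Rotation as Ro
def dirs(i,uv,fish=False):
    uv=np.atleast_2d(uv).astype(float); a=np.c_[(uv[:,0]-i['cx'])/i['fx'],(uv[:,1]-i['cy'])/i['fy']]
    if fish:
        r=np.linalg.norm(a,axis=1)+1e-9; d=np.c_[a*(np.sin(r)/r)[:,None],np.cos(r)]
    else: d=np.c_[a,np.ones(len(a))]
    return d@i['R']              # world directions (R^T d)
def org(i): return -i['R'].T@i['t']
def plane(i,uv,z,fish=False):
    d=dirs(i,uv,fish);o=org(i); return o+d*((z-o[2])/d[:,2])[:,None]
def depthpt(i,uv,dep,fish=False):
    uv=np.atleast_2d(uv); d=dirs(i,uv,fish); dd=dirs({**i,'R':np.eye(3)},uv,fish)
    z=dep[uv[:,1].astype(int),uv[:,0].astype(int)]; return org(i)+d*(z/dd[:,2])[:,None]
def tri(i1,p1,i2,p2,fish=False):
    A=np.zeros((3,3));b=np.zeros(3)
    for i,p in((i1,p1),(i2,p2)):
        d=dirs(i,p,fish)[0];d/=np.linalg.norm(d);P=np.eye(3)-np.outer(d,d);A+=P;b+=P@org(i)
    return np.linalg.solve(A,b)
def proj(i,X,fish=False):
    c=np.atleast_2d(X)@i['R'].T+i['t']
    if fish:
        n=np.linalg.norm(c[:,:2],axis=1);k=np.arctan2(n,c[:,2])/n; return np.c_[c[:,0]*k*i['fx']+i['cx'],c[:,1]*k*i['fy']+i['cy']]
    return np.c_[c[:,0]/c[:,2]*i['fx']+i['cx'],c[:,1]/c[:,2]*i['fy']+i['cy']]
def snap(n,tag):
    import pickle
    i=cams.camera_info(n);p,d=cams.capture(n);cv2.imwrite(f"pics/{tag}.png",p[:,:,::-1]);pickle.dump((i,p,d),open(f"pics/{tag}.pkl","wb"));return i,p,d
def load(tag):
    import pickle
    return pickle.load(open(f"pics/{tag}.pkl","rb"))
E
python3 - <<'E'
from h import *
i=cams.camera_info("side");d=np.load("pics/side0.npy")
for n,uv in dict(brown=(280,160),brownfoot=(282,222),flange=(362,150),hole=(352,185),faucet=(225,75),faucettip=(135,55),coffee=(440,205),coffeeL=(385,215),gauge=(290,247),wb=(327,237),spare=(269,275),rimfarL=(290,118),frontcorner=(335,208),wallback=(390,140),plate=(230,230),pump=(250,90)).items():
    print(n,depthpt(i,uv,d)[0].round(3))
im=cv2.imread("pics/side0.png")[90:240,220:420];im2=cv2.imread("pics/scene0.png")[100:230,240:410]
a=cv2.resize(im,None,fx=3,fy=3,interpolation=cv2.INTER_CUBIC);cv2.imwrite("pics/crop0.png",a)
robot_i=cams.camera_info("wrist");print(robot_i, org(robot_i))
s=readout.read_state();Rt=Ro.from_euler('xyz',s['eef_rot']).as_matrix();print("cam in tool",Rt.T@(org(robot_i)-s['eef_pos']), robot_i['R']@Rt)
E
```

```text
brown [0.524 0.13  0.203]
brownfoot [0.478 0.099 0.038]
flange [0.763 0.088 0.013]
hole [0.643 0.031 0.058]
faucet [0.698 0.492 0.061]
faucettip [0.497 0.505 0.275]
coffee [ 0.603 -0.179  0.264]
coffeeL [ 0.535 -0.113  0.246]
gauge [0.452 0.055 0.008]
wb [0.517 0.001 0.027]
spare [0.372 0.046 0.011]
rimfarL [0.696 0.264 0.064]
frontcorner [0.587 0.035 0.022]
wallback [0.778 0.025 0.093]
plate [0.396 0.189 0.01 ]
pump [0.689 0.389 0.083]
{'fx': 309.70691628693146, 'fy': 309.70691628693146, 'cx': 320.5511433051272, 'cy': 198.25972314035806, 'R': array([[ 0.40994199,  0.91210694, -0.00291489],
       [ 0.86482121, -0.38767002,  0.31905522],
       [ 0.28988246, -0.13331499, -0.94773164]]), 't': array([-0.59832736, -0.04280784,  0.38161776])} [0.17167635 0.58001859 0.37358524]
cam in tool [ 0.08082286 -0.00022882 -0.07049403] [[-6.10640951e-04  9.99998933e-01  1.32733361e-03]
 [-9.47750553e-01 -1.55299681e-04 -3.19012328e-01]
 [-3.19011781e-01 -1.45278315e-03  9.47749636e-01]]
```

View pics/crop0.png

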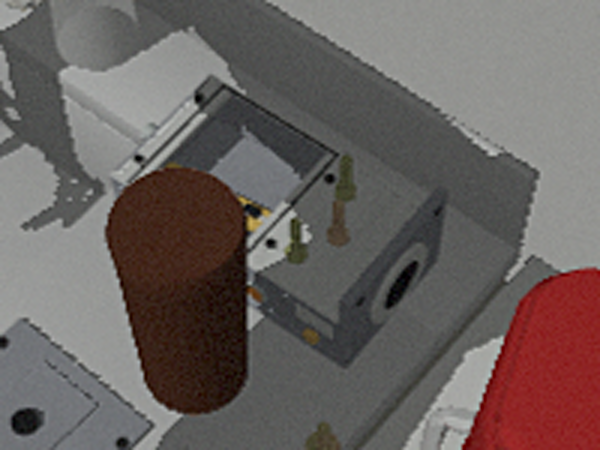

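The housing runs roughly along world y, at about x 0.64, with its flange near y 0.03. The crop shows yellow cutter pieces at (255,212) and (175,168), and bolts at (295,245), (338,220) and (345,178). The brown cylinder, about 0.2 m tall, stands in front. Next I'll take the wrist camera over it.

```bash
python3 steer.py '[[-0.0386,-0.0238,-0.005,0,0,0],[-0.0386,-0.0238,-0.005,0,0,0],[-0.0386,-0.0238,-0.005,0,0,0],[-0.0386,-0.0238,-0.005,0,0,0],[-0.0386,-0.0238,-0.005,0,0,0],[-0.0386,-0.0238,-0.005,0,0,0],[-0.0386,-0.0238,-0.005,0,0,0],[-0.0386,-0.0238,-0.005,0,0,0]]' && python3 steer.py '[[0,0,0,0,0,0.144],[0,0,0,0,0,0.144],[0,0,0,0,0,0.144],[0,0,0,0,0,0.144],[0,0,0,0,0,0.144],[0,0,0,0,0,0.144],[0,0,0,0,0,0.144],[0,0,0,0,0,0.144]]'
python3 - <<'E'
from h import *
i=cams.camera_info("side");d=np.load("pics/side0.npy")
v,u=np.mgrid[0:400,0:640];uv=np.c_[u.ravel(),v.ravel()]
P=depthpt(i,uv,d);ok=d.ravel()>0;im=cv2.imread("pics/side0.png").reshape(-1,3).astype(int)
def bb(m,n): 
    q=P[m&ok]; print(n,np.percentile(q,[1,50,99],axis=0).round(3).tolist())
b,g,r=im.T
bb((r>110)&(g<60)&(b<60),"coffee red")
m=(r>45)&(r<100)&(g<r*.65)&(b<r*.6)&(uv[:,0]>250)&(uv[:,0]<310)&(uv[:,1]>140)&(uv[:,1]<230);bb(m,"brown")
bb((uv[:,0]>120)&(uv[:,0]<235)&(uv[:,1]<80)&(P[:,2]>.1),"faucet")
E
```

```text
coffee red [[0.482, -0.305, 0.018], [0.537, -0.214, 0.262], [0.653, -0.105, 0.267]]
brown [[0.467, 0.083, 0.018], [0.492, 0.117, 0.206], [0.554, 0.164, 0.21]]
faucet [[0.493, 0.497, 0.101], [0.699, 0.511, 0.205], [0.781, 0.842, 0.366]]
```

```bash
python3 steer.py '[[-0.02,0.045,0,0,0,0],[-0.02,0.045,0,0,0,0],[-0.02,0.045,0,0,0,0],[-0.02,0.045,0,0,0,0],[0,0,0,0,0,0]]' && python3 -c "
from h import *
i,p,d=snap('wrist','w1');print(org(i))"
```

```text
time: 2.2
eef_pos: [0.6333, 0.1638, 0.341]
eef_rot: [-3.141, 0.002, 1.563]
wrist_force: [-0.1, 0.4, -0.4]
width: 0.0853
gripper_force: 0.0
[0.63494461 0.24526183 0.41134841]
```

View pics/w1.png

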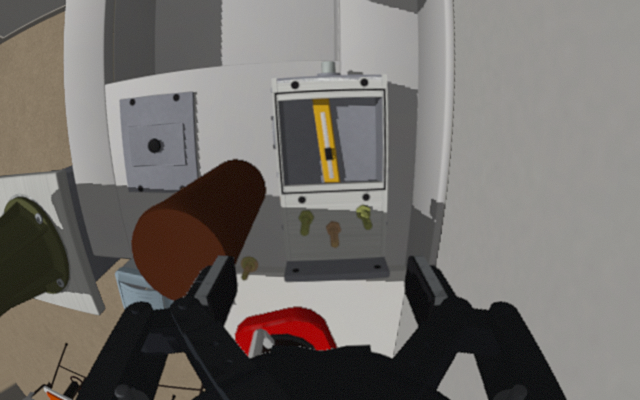

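The wrist view shows the opening from about (279,93) to (385,190). The cutter runs from the rim at (320,98) to the deck edge at (333,182), with its slide at (328,153). Bolt heads are near (306,233), (333,243) and (366,225), with the flange at (337,268). I'll take a second view and measure.

```bash
python3 steer.py '[[0.03,0,0.02,0,0,0],[0.03,0,0.02,0,0,0],[0,0,0,0,0,0]]'
python3 - <<'E'
from h import *
i2,p2,d2=snap('wrist','w2')
for t in('w1','w2'):
    i,p,d=load(t)
    v,u=np.mgrid[0:400,0:640];uv=np.c_[u.ravel(),v.ravel()];P=depthpt(i,uv,d,True)
    if t=='w1': print("depth check z at deck",P.reshape(400,640,3)[250,310],P.reshape(400,640,3)[85,330], 'worktop',P.reshape(400,640,3)[300,350])
    # yellow mask
    h=cv2.cvtColor(p,cv2.COLOR_RGB2HSV)
    m=((h[...,0]>15)&(h[...,0]<32)&(h[...,1]>150)&(h[...,2]>90)).astype(np.uint8)
    n,l,st,c=cv2.connectedComponentsWithStats(m)
    for k in range(1,n):
        if st[k,4]>60: print(t,"yellow",st[k],c[k].round(1), plane(i,c[k],.026,True)[0].round(4))
    # saturated, brass-ish bolts between rows
    m=((h[...,1]>75)&(h[...,0]<40)&(h[...,2]>40)).astype(np.uint8)
    m[:, :270]=0; m[:,400:]=0
    n,l,st,c=cv2.connectedComponentsWithStats(m)
    for k in range(1,n):
        if 60<st[k,4]<900:
            q=uv[(l==k).ravel()]; X=plane(i,q,.111,True); Y=plane(i,q,.069,True)
            print(t,"bolt?",st[k],c[k].round(1))
    # hole contour: points with depth well below top
    Z=P[:,2].reshape(400,640); X=P[:,0].reshape(400,640);Y=P[:,1].reshape(400,640)
    top=((Z>.056)&(Z<.072)&(X>.55)&(X<.73)&(Y>.0)&(Y<.32)).astype(np.uint8)*255
    n,l,st,c=cv2.connectedComponentsWithStats(top);print([ (s.tolist()) for s in st[1:] if s[4]>200])
    cv2.imwrite(f"pics/top_{t}.png",top)
a=cv2.imread("pics/w2.png")[60:300,240:420];a=cv2.resize(a,None,fx=2.5,fy=2.5,interpolation=cv2.INTER_CUBIC)
b=cv2.resize(cv2.imread("pics/top_w2.png")[60:300,240:420],None,fx=1.8,fy=1.8)
c=np.zeros((600,800,3),np.uint8);c[:600,:450]=a;c[:432,460:784]=b;cv2.imwrite("pics/c2.png",c)
E
```

```text
time: 2.55
eef_pos: [0.6267, 0.2298, 0.3005]
eef_rot: [-3.136, 0.0, 1.572]
wrist_force: [-0.5, -0.3, -0.7]
width: 0.0857
gripper_force: 0.0
depth check z at deck [0.61974474 0.05965539 0.06710608] [0.64501439 0.25849643 0.06295782] worktop [ 6.80531344e-01 -7.25136280e-02 -1.46040731e-04]
w1 yellow [313  99  27  84 944] [325.5 137.9] [0.6402 0.1938 0.026 ]
w1 bolt? [357 205  15  25 220] [364.3 215.6]
w1 bolt? [299 211  14  24 221] [305.3 221.2]
w1 bolt? [327 222  13  25 226] [333.5 232.9]
[[271, 74, 118, 191, 11343]]
w2 yellow [320 166  27  82 958] [333.6 204.9] [0.6415 0.1863 0.026 ]
w2 bolt? [364 272  16  31 281] [372.1 285. ]
w2 bolt? [305 277  15  31 280] [311.5 290.1]
w2 bolt? [333 287  14  32 275] [340.  300.3]
[[275, 137, 128, 187, 11485]]
```

View pics/c2.png

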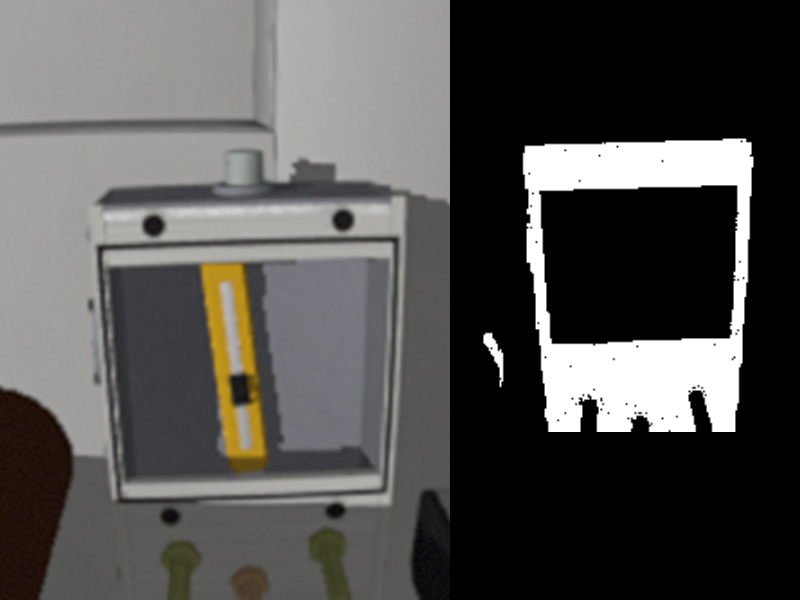

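The crop shows the slide at crop (240,390), the tail cut off by the rim at (222,263) and the dark nose end at (247,468). The hole mask is clean, so I'll compute the poses.

```bash
cat > m.py <<'E'
from h import *
V,U=np.mgrid[0:400,0:640];UV=np.c_[U.ravel(),V.ravel()]
def hole(t,z=.064):
    i,p,d=load(t);top=cv2.imread(f"pics/top_{t}.png",0)
    cs,hi=cv2.findContours(cv2.medianBlur(top,3),cv2.RETR_CCOMP,cv2.CHAIN_APPROX_NONE)
    c=max((c for c,h in zip(cs,hi[0]) if h[3]>=0),key=cv2.contourArea)
    q=plane(i,c[:,0],z,True)[:,:2]; return cv2.minAreaRect((q*1000).astype(np.float32)),i
E
python3 - <<'E'
from m import *
for t in('w1','w2'):
    r,i=hole(t);print(t,"hole mm",r, cv2.boxPoints(r).round(1).tolist())
i1,p1,d1=load('w1');i2,p2,d2=load('w2')
def sl(p,box):
    x0,y0,x1,y1=box;g=p[y0:y1,x0:x1].astype(int).max(2);ys,xs=np.where(g<50);print(len(xs));return np.array([xs.mean()+x0,ys.mean()+y0])
s1=sl(p1,(321,143,336,163));s2=sl(p2,(330,204,344,226));print(s1,s2,"slide tri",tri(i1,s1,i2,s2,True), plane(i1,s1,.03,True),plane(i2,s2,.03,True))
for t,p,i in(('w1',p1,i1),('w2',p2,i2)):
    h=cv2.cvtColor(p,cv2.COLOR_RGB2HSV);m=((h[...,0]>15)&(h[...,0]<32)&(h[...,1]>150)&(h[...,2]>60)).astype(np.uint8);m[:,:300]=0;m[:, 360:]=0;m[255:]=0
    cs,_=cv2.findContours(m,0,1);c=max(cs,key=cv2.contourArea);q=plane(i,c[:,0],.026,True)[:,:2]*1000
    r=cv2.minAreaRect(q.astype(np.float32));print(t,"cutter",r,cv2.boxPoints(r).round(1).tolist())
# bolts: shank tips by mask, both views; base by plane
for k,(b1,b2) in enumerate((((299,211,14,24),(305,277,15,31)),((327,222,13,25),(333,287,14,32)),((357,205,15,25),(364,272,16,31)))):
    out=[]
    for p,i,b in((p1,i1,b1),(p2,i2,b2)):
        x,y,w,hh=b;h=cv2.cvtColor(p,cv2.COLOR_RGB2HSV)
        m=(h[...,1]>75)&(h[...,0]<40)
        top=[];q=np.argwhere(m[y:y+hh,x:x+w])[:,::-1]+[x,y]
        head=q[q[:,1]<y+9].mean(0);tip=q[q[:,1]>=y+hh-2].mean(0);out.append((head,tip))
    print("bolt",k,"head",[plane(i,o[0],.072,True)[0].round(4)[:2].tolist() for i,o in zip((i1,i2),out)],"tip",tri(i1,out[0][1],i2,out[1][1],True).round(4),[plane(i,o[1],.111,True)[0].round(4)[:2].tolist() for i,o in zip((i1,i2),out)])
E
```

```text
w1 hole mm ((647.0011596679688, 195.49044799804688), (115.52808380126953, 101.4177017211914), 2.083578586578369) [[587.4000244140625, 244.10000610351562], [591.0999755859375, 142.6999969482422], [706.5999755859375, 146.89999389648438], [702.9000244140625, 248.3000030517578]]
w2 hole mm ((646.5697021484375, 195.5042724609375), (115.96453857421875, 99.63748168945312), 2.0044214725494385) [[586.9000244140625, 243.3000030517578], [590.4000244140625, 143.6999969482422], [706.2999877929688, 147.6999969482422], [702.7999877929688, 247.3000030517578]]
52
58
[328.40384615 153.53846154] [335.70689655 215.10344828] slide tri [0.64391317 0.17432368 0.02869447] [[0.64369416 0.17454452 0.03      ]] [[0.64404071 0.17486681 0.03      ]]
w1 cutter ((640.7421264648438, 189.6804962158203), (20.364410400390625, 107.65531921386719), 7.580939769744873) [[623.5, 241.6999969482422], [637.7999877929688, 135.0], [657.9000244140625, 137.6999969482422], [643.7000122070312, 244.39999389648438]]
w2 cutter ((642.221923828125, 181.9669647216797), (20.357736587524414, 106.04993438720703), 7.660045146942139) [[625.0999755859375, 233.1999969482422], [639.2000122070312, 128.10000610351562], [659.4000244140625, 130.8000030517578], [645.2000122070312, 235.89999389648438]]
bolt 0 head [[0.616, 0.1086], [0.6164, 0.1089]] tip [0.6159 0.1045 0.113 ] [[0.6157, 0.1036], [0.616, 0.1029]]
bolt 1 head [[0.6484, 0.0941], [0.6487, 0.0945]] tip [0.648  0.0912 0.1155] [[0.648, 0.0888], [0.6487, 0.0873]]
bolt 2 head [[0.6837, 0.1152], [0.6837, 0.1153]] tip [0.6839 0.1093 0.1117] [[0.6838, 0.1089], [0.6843, 0.1088]]
```

Measured so far:
- The housing is yawed +2.0°, with the opening centre at (0.6468, 0.1955).
- The bolts are at about (0.616, 0.104), (0.6485, 0.090) and (0.684, 0.110).
- The cutter centre is at about (0.6426, 0.184), yaw 7.6°, with its tail under the rim and its nose under the deck.

Plan: push the two outer bolts together with the fingers spread (opening about 57 mm), then the middle one with the fingers shut.

```bash
python3 steer.py '[[0,0,0,0,0,-0.035],[-0.0286,0.0063,0.02,0,0,0],[-0.0286,0.0063,0.03,0,0,0],[-0.0286,0.0062,0.03,0,0,0],[0,0,0.03,0,0,0],[0,0,0,0,0,0],[0,0,0,0,0,0]]' 0.057
python3 - <<'E'
from h import *
snap('wrist','w3');s=readout.read_state();print(s['eef_pos'],s['eef_rot'],s['width'],robot.nose_length)
i,p,d=snap('side','s3')
E
```

```text
time: 3.3
eef_pos: [0.6504, 0.1415, 0.1949]
eef_rot: [-3.141, -0.0, 1.603]
wrist_force: [-0.2, 0.8, 0.1]
width: 0.0572
gripper_force: 0.0
[0.65131438 0.14202399 0.19603482] [ 3.13958374e+00 -4.11256664e-04  1.60330910e+00] 0.057193976809344724 0.0726
```

View pics/w3.png

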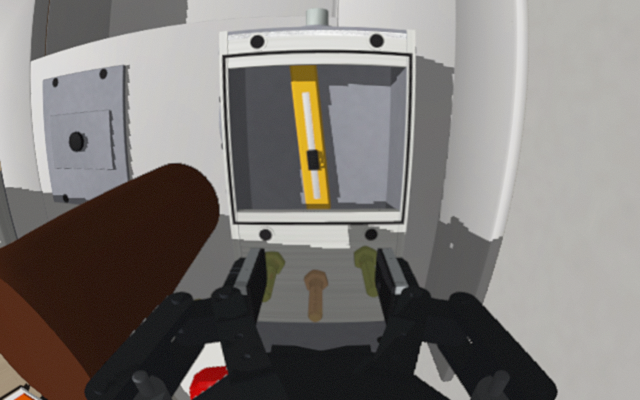

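The two fingertips straddle the middle bolt and line up with the outer bolts, at (255,255) and (390,255). The deck is clear under them, so I'll descend.

```bash
python3 steer.py '[[0,-0.001,0.02,0,0,0],[0,-0.001,0.02,0,0,0],[0,0,0.013,0,0,0],[0,0,0.004,0,0,0],[0,0,0.002,0,0,0],[0,0,0,0,0,0],[0,0,0,0,0,0]]' 0.055
python3 - <<'E'
from h import *
i,p,d=snap('wrist','w4');s=readout.read_state();print(s['eef_pos'],s['wrist_force'])
# crop
a=cv2.resize(p[140:340,200:440,::-1],None,fx=3,fy=3);cv2.imwrite("pics/w4c.png",a)
E
```

```text
time: 4.1
eef_pos: [0.6496, 0.1417, 0.1359]
eef_rot: [3.14, -0.0, 1.603]
wrist_force: [0.5, 0.6, 0.3]
width: 0.0551
gripper_force: 0.0
[0.64946849 0.14165305 0.13584256] [-0.1910729   0.05628284  0.02983312]
```

View pics/w4c.png

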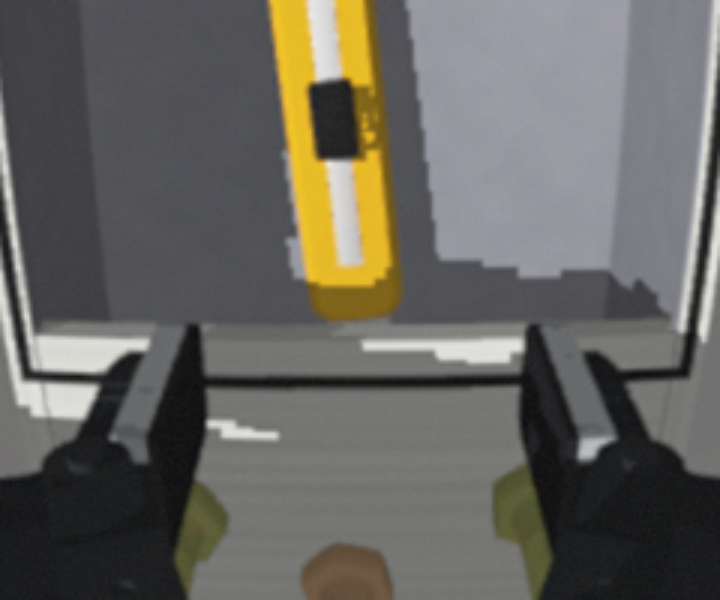

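```bash
python3 -c "
from m import *
i,p,d=load('w4');print('tips',plane(i,[[256.7,248.3],[381.7,248.3]],.067,True).round(4))
print(depthpt(i,np.array([[258,255],[385,255]]),d,True).round(4))"
python3 steer.py '[[0,-0.001,0,0,0,0],[0,0,0,0,0,0],[-0.005,0,0,0,0,0],[-0.005,0,0,0,0,0],[-0.005,0,0,0,0,0],[-0.005,0,0,0,0,0],[-0.005,0,0,0,0,0],[0,0,0,0,0,0]]' 0.060; python3 -c "
from h import *
i,p,d=snap('wrist','w5');a=cv2.resize(p[160:360,200:440,::-1],None,fx=3,fy=3);cv2.imwrite('pics/w5c.png',a)"
```

```text
tips [[0.6174 0.1477 0.067 ]
 [0.6817 0.1497 0.067 ]]
[[0.6203 0.1502 0.0784]
 [0.681  0.152  0.0783]]
time: 4.95
eef_pos: [0.6487, 0.1156, 0.1349]
eef_rot: [-3.142, 0.0, 1.602]
wrist_force: [-0.4, 0.1, -0.2]
width: 0.0602
gripper_force: 0.0
```

View pics/w5c.png

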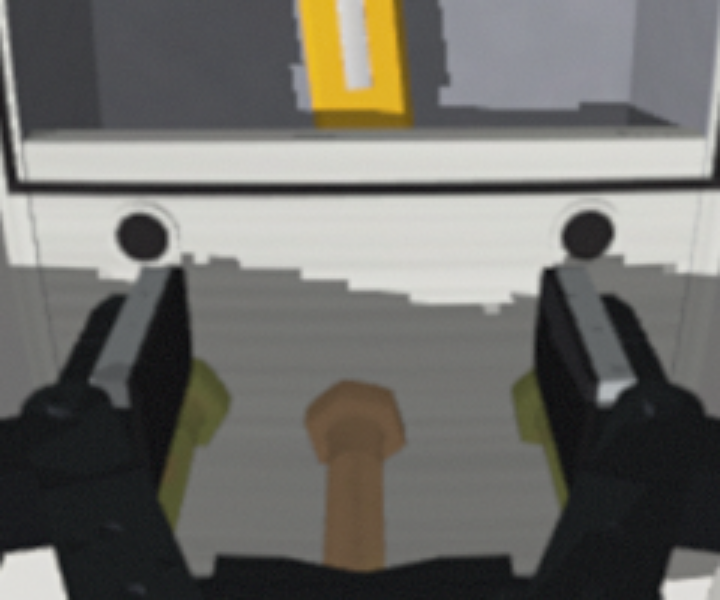

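Both bolts are upright behind the pads (heads at crop (205,400) and (525,405)). Before pushing on, I'll check the real tip height.

```bash
python3 -c "
from m import *
i,p,d=load('w5')
for u in (253,256,259,384,388,392):
    for y in range(244,262,2): print(u,y,depthpt(i,[[u,y]],d,True)[0].round(4),p[y,u])
" | awk '{print}'; python3 -c "
from m import *
i,p,d=load('w5')
for t,q in dict(a=(200+205/3,160+400/3),c=(200+523/3,160+405/3),ah=(200+210/3,160+370/3),ch=(200+522/3,160+380/3),bh=(200+355/3,160+390/3),bm=(200+355/3,160+415/3)).items(): print(t,depthpt(i,[q],d,True)[0].round(4))"
```

```text
253 244 [0.6147 0.1241 0.0661] [64 64 63]
253 246 [0.6143 0.1222 0.0647] [175 175 171]
253 248 [0.6145 0.1214 0.0655] [181 181 177]
253 250 [0.6164 0.125  0.0743] [93 96 99]
253 252 [0.6169 0.1253 0.0767] [ 99 102 103]
253 254 [0.617  0.1244 0.0771] [ 97 100 101]
253 256 [0.6177 0.1252 0.0805] [88 92 91]
253 258 [0.6179 0.1249 0.0818] [62 66 66]
253 260 [0.6183 0.125  0.0838] [36 38 38]
256 244 [0.6162 0.1239 0.0657] [208 207 203]
256 246 [0.6161 0.1226 0.0654] [216 216 211]
256 248 [0.6158 0.1209 0.0645] [126 127 124]
256 250 [0.6179 0.1249 0.074 ] [66 69 71]
256 252 [0.6183 0.125  0.076 ] [42 43 44]
256 254 [0.6184 0.1244 0.0769] [25 25 24]
256 256 [0.619  0.125  0.0799] [22 22 20]
256 258 [0.6193 0.1248 0.0815] [21 22 22]
256 260 [0.6191 0.1234 0.081 ] [22 20 22]
259 244 [0.6176 0.1235 0.0646] [207 208 201]
259 246 [0.6174 0.122  0.0642] [199 199 193]
259 248 [0.6174 0.1209 0.0643] [118 117 116]
259 250 [0.619  0.1241 0.0723] [11 12 12]
259 252 [0.6193 0.124  0.0741] [18 19 20]
259 254 [0.6191 0.1223 0.0732] [17 19 17]
259 256 [0.6192 0.1216 0.0739] [17 21 21]
259 258 [0.6194 0.12
[... 699 characters left out ...]
0.0772] [ 98 100 101]
388 256 [0.681  0.1267 0.0797] [80 82 84]
388 258 [0.6806 0.1268 0.0819] [52 54 54]
388 260 [0.6801 0.1272 0.0843] [38 39 40]
392 244 [0.6862 0.1258 0.0654] [33 31 31]
392 246 [0.6861 0.1251 0.0662] [84 84 82]
392 248 [0.6862 0.1239 0.0662] [102 103 101]
392 250 [0.6845 0.1263 0.0728] [ 96 100 101]
392 252 [0.6838 0.1268 0.0758] [ 99 102 103]
392 254 [0.6833 0.1269 0.0781] [ 99 102 104]
392 256 [0.6829 0.1269 0.08  ] [ 99 102 103]
392 258 [0.6827 0.1266 0.0814] [ 94  98 100]
392 260 [0.6819 0.1272 0.0844] [100 103 104]
a [0.6222 0.0971 0.0713]
c [0.6789 0.0981 0.0718]
ah [0.6222 0.0986 0.0639]
ch [0.6794 0.0996 0.0661]
bh [0.6489 0.0988 0.0686]
bm [0.6491 0.0948 0.0708]
```

The tips are at z≈0.0725, which only just overlaps the bolt heads. I'll back off, go 4.5 mm lower and continue pushing slowly.

```bash
python3 steer.py '[[0.006,0,0,0,0,0],[0,0,0,0,0,0],[0,0,0.0045,0,0,0],[0,0,0,0,0,0],[0,0,0,0,0,0]]' && python3 steer.py '[[-0.006,0,0,0,0,0],[-0.005,0,0,0,0,0],[-0.005,0,0,0,0,0],[-0.005,0,0,0,0,0],[-0.005,0,0,0,0,0],[-0.005,0,0,0,0,0],[0,0,0,0,0,0],[0,0,0,0,0,0]]'; python3 -c "
from m import *
i,p,d=snap('wrist','w6');a=cv2.resize(p[160:360,200:440,::-1],None,fx=3,fy=3);cv2.imwrite('pics/w6c.png',a)
for u,y in((256,250),(256,251),(388,250),(388,251)): print(depthpt(i,[[u,y]],d,True)[0].round(4))"
```

```text
time: 5.5
eef_pos: [0.649, 0.1231, 0.1316]
eef_rot: [3.14, -0.001, 1.603]
wrist_force: [-1.2, 0.8, 9.0]
width: 0.0601
gripper_force: 4.2
time: 6.3
eef_pos: [0.6505, 0.0926, 0.1316]
eef_rot: [3.139, -0.002, 1.603]
wrist_force: [-0.6, 2.2, 6.7]
width: 0.0598
gripper_force: 3.5
[0.6197 0.1019 0.0704]
[0.6199 0.1019 0.0714]
[0.6842 0.1038 0.0702]
[0.6838 0.104  0.0717]
```

View pics/w6c.png

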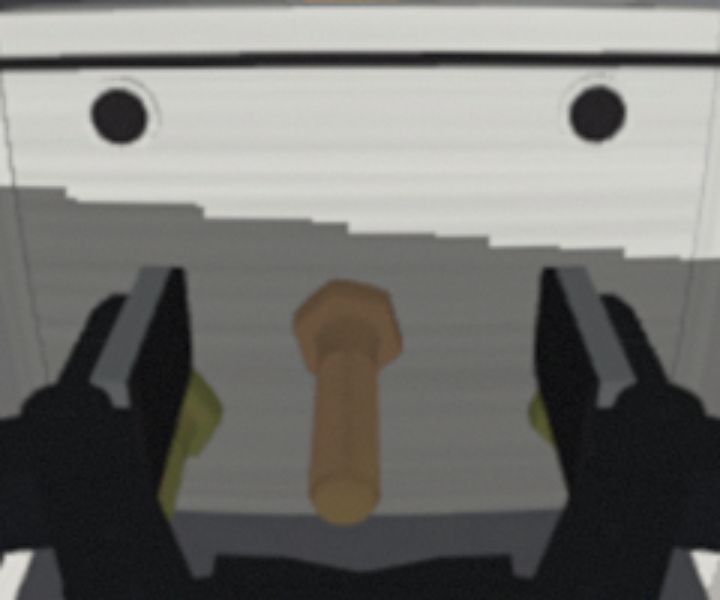

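The force shows the tips touched the deck (the depth reading runs high there). Both bolts are upright. I'll raise 2.5 mm and push on to the flange.

```bash
python3 steer.py '[[0,0,-0.0025,0,0,0],[0,0,0,0,0,0],[-0.004,0,0,0,0,0],[-0.004,0,0,0,0,0],[-0.004,0,0,0,0,0],[0,0,0,0,0,0]]'; python3 steer.py '[[-0.002,0,0,0,0,0],[0,0,0,0,0,0]]';python3 steer.py '[[-0.002,0,0,0,0,0],[0,0,0,0,0,0]]'
```

```text
time: 6.95
eef_pos: [0.6498, 0.0786, 0.1327]
eef_rot: [-3.141, 0.0, 1.602]
wrist_force: [-0.9, -0.5, -0.3]
width: 0.0599
gripper_force: 0.0
time: 7.15
eef_pos: [0.6499, 0.0772, 0.1328]
eef_rot: [-3.141, 0.0, 1.602]
wrist_force: [-0.6, 0.6, -0.7]
width: 0.06
gripper_force: 0.0
time: 7.35
eef_pos: [0.65, 0.0753, 0.1329]
eef_rot: [-3.142, 0.0, 1.603]
wrist_force: [0.3, 0.4, -0.6]
width: 0.0598
gripper_force: 0.0
```

```bash
for k in 1 ; do python3 steer.py '[[-0.0015,0,0,0,0,0],[0,0,0,0,0,0]]' |grep -E "pos|wrist";python3 steer.py '[[-0.001,0,0,0,0,0],[0,0,0,0,0,0]]'|grep -E "pos|wrist";done; python3 -c "
from m import *
i,p,d=snap('wrist','w7');a=cv2.resize(p[160:360,200:440,::-1],None,fx=3,fy=3);cv2.imwrite('pics/w7c.png',a)
h=cv2.cvtColor(p,cv2.COLOR_RGB2HSV);m=((h[...,1]>75)&(h[...,0]<40)&(h[...,2]>40)).astype(np.uint8)
m[:150]=0
n,l,st,c=cv2.connectedComponentsWithStats(m)
for k in range(1,n):
  if 30<st[k,4]<2500: print(st[k],c[k].round(0))
# flange foot line: project
o=np.array([.6483,.153]);ex=np.array([.99937,.0356]);ey=np.array([-.0356,.99937])
for x in(-.035,0,.035):
  w=o+ex*x-ey*.1075; print('flange foot px',proj(i,[[*w,.064]],True).round(1),'a bolt centre at flange',proj(i,[[*(w+ey*.009),.074],[*(w+ey*.009),.111]],True).round(1).tolist())"
```

```text
eef_pos: [0.65, 0.0739, 0.1329]
wrist_force: [-0.2, -0.0, 0.1]
eef_pos: [0.6501, 0.073, 0.1329]
wrist_force: [-0.1, 0.3, 0.9]
[ 299  216   38   78 1941] [317. 252.]
[144 277  37  40 505] [163. 290.]
[253 282  22  53 482] [263. 305.]
[422 343   8   9  48] [425. 346.]
[ 89 349  18  15 158] [ 97. 357.]
[ 169  365   58   35 1050] [197. 382.]
[ 52 382  13  18 112] [ 58. 391.]
[ 69 385   8   8  33] [ 72. 389.]
flange foot px [[259.4 301.5]] a bolt centre at flange [[254.5, 299.6], [239.9, 349.4]]
flange foot px [[321.1 302.7]] a bolt centre at flange [[321.1, 300.9], [321.2, 352.6]]
flange foot px [[382.8 301.1]] a bolt centre at flange [[387.6, 299.1], [402.5, 348.9]]
```

```bash
for k in 1 ; do python3 steer.py '[[-0.0015,0,0,0,0,0],[0,0,0,0,0,0]]' |grep -E "pos|wrist";python3 steer.py '[[-0.001,0,0,0,0,0],[0,0,0,0,0,0]]'|grep -E "pos|wrist";done
```

```text
eef_pos: [0.6502, 0.0726, 0.133]
wrist_force: [0.3, 5.6, -0.2]
eef_pos: [0.6502, 0.0723, 0.1331]
wrist_force: [-0.6, 7.6, -0.6]
```

View pics/w7c.png

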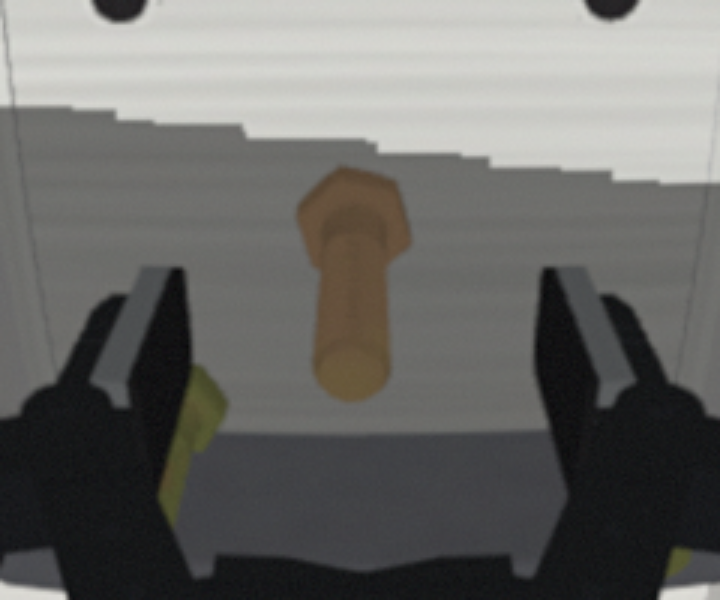

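The two pads are pressing at the flange (7.6 N). Bolt c is no longer visible inside the right pad, and only a tip shows near (425,346), so it has probably shifted outward. I'll back off, raise and measure.

```bash
python3 steer.py '[[0.005,0,0,0,0,0],[0.01,0,0,0,0,0],[0.03,0,0,0,0,0],[0.03,0,0,0,0,0],[0.03,0,-0.03,0,0,0],[0.03,0,-0.04,0,0,0],[0,0,-0.04,0,0,0],[0,0,0,0,0,0]]' 0.085
cat >> m.py <<'E'
O=np.array([.6483,.153]);EX=np.array([.99937,.0356]);EY=np.array([-.0356,.99937])
def H(P): P=np.atleast_2d(P)-[*O,0]; return np.c_[P[:,:2]@EX,P[:,:2]@EY,P[:,2]]
def bolts(t):
    i,p,d=load(t);h=cv2.cvtColor(p,cv2.COLOR_RGB2HSV);m=((h[...,1]>75)&(h[...,0]<40)&(h[...,2]>40)&(d>0)).astype(np.uint8)
    P=H(depthpt(i,UV,d,True));ok=(m.ravel()>0)&(abs(P[:,0])<.075)&(P[:,1]>-.13)&(P[:,1]<-.01)&(P[:,2]>.05)&(P[:,2]<.13)
    m=ok.reshape(400,640).astype(np.uint8)
    n,l,st,c=cv2.connectedComponentsWithStats(m)
    for k in range(1,n):
        if st[k,4]>25:
            q=P[(l==k).ravel()]*1000;lo=q[q[:,2]<76];hi=q[q[:,2]>95]
            print(st[k].tolist(),"head",np.median(lo,0).round(1) if len(lo) else '',"shanktop",np.median(hi,0).round(1) if len(hi) else '',"zmax",np.percentile(q[:,2],98).round(1),"x",np.percentile(q[:,0],[2,98]).round(1))
E
python3 -c "
from m import *
snap('wrist','w8');bolts('w8');print('before');bolts('w1');bolts('w2')"
```

```text
time: 9.0
eef_pos: [0.6485, 0.2079, 0.2497]
eef_rot: [3.131, -0.002, 1.605]
wrist_force: [0.6, -0.3, 0.8]
width: 0.0851
gripper_force: 0.0
[306, 297, 17, 39, 406] head [ -2.  -58.   71.1] shanktop [ -1.7 -58.8 107.1] zmax 111.6 x [-9.1  5. ]
[351, 321, 15, 25, 257] head [ 44.2 -92.1  71.1] shanktop [ 44.7 -92.2  96.9] zmax 97.6 x [37.4 51.8]
[276, 324, 16, 21, 233] head [-34.4 -94.3  71.5] shanktop [-38.  -94.1  95.2] zmax 93.9 x [-42.8 -28.4]
before
[357, 205, 15, 25, 217] head [ 32.4 -38.9  71.3] shanktop [ 33.3 -40.1 108.6] zmax 111.9 x [26.8 41.2]
[299, 211, 14, 24, 221] head [-33.6 -42.8  71.4] shanktop [-33.5 -43.9 109.4] zmax 112.0 x [-40.9 -27.2]
[327, 222, 13, 25, 226] head [ -3.2 -58.9  71.2] shanktop [ -2.1 -59.5 109.1] zmax 112.1 x [-8.4  4.4]
[364, 272, 16, 31, 279] head [ 33.3 -38.8  71.2] shanktop [ 34.  -39.7 107.2] zmax 111.8 x [27.5 41.1]
[305, 277, 15, 31, 279] head [-32.7 -42.6  71.3] shanktop [-33.5 -43.5 108. ] zmax 111.7 x [-40.4 -26.6]
[333, 287, 14, 32, 275] head [ -2.3 -58.3  71.5] shanktop [ -2.  -59.4 107. ] zmax 111.9 x [-8.3  4.8]
```

All three bolts still stand: a is at about (-36, -99) mm and c at about (44, -97) in housing x, y, so both are near the flange. Now the middle one (x -2, y -63) with shut fingers.

```bash
python3 steer.py '[[-0.04,-0.002,0.03,0,0,0],[-0.04,-0.002,0.03,0,0,0],[0,0,0.03,0,0,0],[0,0,0.015,0,0,0],[0,0,0,0,0,0],[0,0,0,0,0,0],[0,0,0,0,0,0]]' 0.0 && python3 -c "
from m import *
s=readout.read_state();print('H',H(s['eef_pos']).round(4))
i,p,d=snap('wrist','w9');bolts('w9')"
```

```text
time: 9.75
eef_pos: [0.6441, 0.1259, 0.1375]
eef_rot: [-3.141, 0.0, 1.603]
wrist_force: [-0.2, -0.1, -0.1]
width: -0.0002
gripper_force: 0.0
H [[-0.0052 -0.0269  0.1375]]
[317, 322, 11, 28, 237] head  shanktop [ -3.3 -58.2  98.7] zmax 104.0 x [-5.8 -1.7]
```

```bash
python3 steer.py '[[0,0.003,-0.002,0,0,0],[0,0,0,0,0,0],[-0.006,0,0,0,0,0],[-0.006,0,0,0,0,0],[-0.006,0,0,0,0,0],[-0.005,0,0,0,0,0],[-0.005,0,0,0,0,0],[0,0,0,0,0,0]]' && python3 steer.py '[[-0.005,0,0,0,0,0],[-0.005,0,0,0,0,0],[-0.005,0,0,0,0,0],[-0.005,0,0,0,0,0],[-0.003,0,0,0,0,0],[0,0,0,0,0,0]]' && python3 -c "
from m import *
print('H',H(readout.read_state()['eef_pos']).round(4));snap('wrist','w10');bolts('w10')"
```

```text
time: 10.6
eef_pos: [0.6483, 0.0966, 0.14]
eef_rot: [-3.142, 0.0, 1.602]
wrist_force: [0.2, 0.0, 0.1]
width: 0.0
gripper_force: 0.0
time: 11.2
eef_pos: [0.6491, 0.074, 0.14]
eef_rot: [3.142, 0.0, 1.602]
wrist_force: [0.8, 0.2, 0.6]
width: 0.0004
gripper_force: 0.0
H [[-0.002 -0.079  0.14 ]]
[389, 268, 32, 35, 658] head [ 43.5 -91.7  71.1] shanktop [ 31.1 -67.9 116.2] zmax 115.5 x [31.6 52.5]
[245, 274, 31, 24, 461] head [-33.5 -94.1  71.1] shanktop [-26.9 -67.7 114. ] zmax 113.6 x [-41.9 -26.8]
[315, 322, 13, 28, 287] head  shanktop [ -1.1 -95.9 110.2] zmax 113.5 x [-3.7  1.4]
[236, 329, 7, 7, 32] head  shanktop [-38.  -94.9 109.2] zmax 120.9 x [-39.6 -32.2]
```

```bash
for k in 1 ; do python3 steer.py '[[-0.0015,0,0,0,0,0],[0,0,0,0,0,0]]' |grep -E "pos|wrist";python3 steer.py '[[-0.0015,0,0,0,0,0],[0,0,0,0,0,0]]'|grep -E "pos|wrist";done
```

```text
eef_pos: [0.649, 0.0731, 0.1399]
wrist_force: [-0.2, 1.0, -0.6]
eef_pos: [0.6491, 0.0726, 0.14]
wrist_force: [-0.6, 5.0, 1.3]
```

```bash
python3 steer.py '[[0.005,0,0,0,0,0],[0.02,0,0,0,0,0],[0,0.02,0,0,0,0],[0,0.026,0,0,0,0],[0,0,0,0,0,0],[-0.01,0,0,0,0,0],[-0.01,0,0,0,0,0],[0,0,0,0,0,0]]'; python3 -c "
from m import *
print('H',H(readout.read_state()['eef_pos']).round(4))"; for k in 1 ; do python3 steer.py '[[-0.003,0,0,0,0,0],[0,0,0,0,0,0]]' |grep -E "pos|wrist";python3 steer.py '[[-0.002,0,0,0,0,0],[0,0,0,0,0,0]]'|grep -E "pos|wrist";done
```

```text
time: 12.45
eef_pos: [0.6942, 0.0765, 0.14]
eef_rot: [-3.141, -0.0, 1.601]
wrist_force: [0.3, -1.0, 0.5]
width: 0.0
gripper_force: 0.3
H [[ 0.0431 -0.0781  0.14  ]]
eef_pos: [0.6949, 0.0754, 0.1404]
wrist_force: [0.9, 3.3, 0.7]
eef_pos: [0.6954, 0.0747, 0.1405]
wrist_force: [0.5, 7.8, 1.6]
```

All three are against the flange (contact felt on each). I'll back off, rise and move over the cutter.

```bash
python3 steer.py '[[0.005,0,0,0,0,0],[0.016,0,0,0,0,0],[0.03,0,-0.02,0,0,0],[0.03,-0.02,-0.03,0,0,0],[0.03,-0.02,-0.03,0,0,0],[0.02,-0.011,-0.02,0,0,0],[0,0,0,0,0,0],[0,0,0,0,0,0]]' 0.05; python3 -c "
from m import *
snap('wrist','w11');bolts('w11');snap('side','s11')
i,p,d=load('w11');
h=cv2.cvtColor(p,cv2.COLOR_RGB2HSV);m=((h[...,0]>15)&(h[...,0]<32)&(h[...,1]>150)&(h[...,2]>60)).astype(np.uint8)
P=H(depthpt(i,UV,d,True)).reshape(400,640,3);m&=((abs(P[...,0])<.05)&(P[...,1]>-.06)&(P[...,1]<.1)&(P[...,2]<.05)).astype(np.uint8)
cs,_=cv2.findContours(m,0,1);c=max(cs,key=cv2.contourArea);q=plane(i,c[:,0],.026,True)[:,:2]*1000
r=cv2.minAreaRect(q.astype(np.float32));print(r,cv2.boxPoints(r).round(1).tolist(),'z',np.median(P[m>0][:,2]))
x,y,w,hh=cv2.boundingRect(c);k=np.zeros_like(m);cv2.drawContours(k,[cv2.convexHull(c)],-1,1,-1);b=(k>0)&(p.max(2)<50);b=cv2.morphologyEx(b.astype(np.uint8),cv2.MORPH_OPEN,np.ones((3,3)));ys,xs=np.where(b);print('slide',len(xs),xs.mean(),ys.mean(),plane(i,[[xs.mean(),ys.mean()]],.03,True).round(4))
s=readout.read_state();print(s['eef_pos'],s['eef_rot'],s['time'])"
```

```text
time: 13.65
eef_pos: [0.6399, 0.2031, 0.2402]
eef_rot: [3.14, 0.001, 1.604]
wrist_force: [0.4, 0.3, -1.3]
width: 0.0501
gripper_force: 0.0
[363, 325, 16, 25, 222] head [ 44.6 -93.8  71.1] shanktop [ 42.9 -93.8  96.6] zmax 95.1 x [38.5 52.5]
[284, 326, 17, 20, 235] head [-35.2 -94.3  71.1] shanktop  zmax 90.6 x [-43.1 -28.3]
[319, 327, 16, 23, 259] head [ -0.4 -95.3  71.2] shanktop [ -0.7 -95.   95.4] zmax 94.4 x [-6.6  7.8]
((642.123046875, 183.2891082763672), (20.189023971557617, 108.49119567871094), 7.656681537628174) [[624.9000244140625, 235.6999969482422], [639.2999877929688, 128.1999969482422], [659.4000244140625, 130.89999389648438], [644.9000244140625, 238.39999389648438]] z 0.02593414870384339
slide 100 322.51 212.33 [[0.6438 0.1751 0.03  ]]
[0.63966935 0.20166564 0.23854091] [-3.13993128e+00  1.31641064e-03  1.60227714e+00] 13.75
```

The bolts stand in a row at the flange, and the cutter hasn't moved. I'll turn to the cutter's yaw and descend.

```bash
python3 steer.py '[[0,0,0,0,0,-0.1],[0,0,0.04,0,0,0],[0,0,0.04,0,0,0],[0,0,0.03,0,0,0],[0,0,0.02,0,0,0],[0,0,0.01,0,0,0],[0,0,0.009,0,0,0],[0,0,0,0,0,0]]' 0.05
```

```text
time: 14.55
eef_pos: [0.6399, 0.2017, 0.0901]
eef_rot: [-3.141, 0.0, 1.702]
wrist_force: [0.3, 0.3, 0.5]
width: 0.05
gripper_force: 0.0
```

```bash
python3 steer.py '[[0,0,0.002,0,0,0],[0,0,0,0,0,0],[0,0,0,0,0,0]]' && python3 steer.py '[[0,0,0,0,0,0],[0,0,0,0,0,0],[0,0,0,0,0,0],[0,0,0,0,0,0],[0,0,0,0,0,0],[0,0,0,0,0,0]]' 0.0 45
```

```text
time: 14.85
eef_pos: [0.6404, 0.2025, 0.0898]
eef_rot: [3.14, -0.0, 1.703]
wrist_force: [0.0, 0.3, 0.1]
width: 0.0499
gripper_force: 0.0
time: 15.45
eef_pos: [0.6403, 0.2025, 0.0896]
eef_rot: [3.141, -0.0, 1.703]
wrist_force: [-0.5, 0.4, 5.7]
width: 0.0196
gripper_force: 44.8
```

The grip is firm at 19.6 mm. Next: lift 2 mm, slide it 20 mm toward the deck to free the tail from the rim, then tilt tail up, pivoting near the nose. I'll work out the rows first.

```bash
python3 steer.py '[[0,0,-0.002,0,0,0],[0,0,-0.002,0,0,0],[0,0,0,0,0,0],[-0.007,0,0,0,0,0],[-0.007,0,0,0,0,0],[-0.006,0,0,0,0,0],[0,0,0,0,0,0]]'; python3 -c "
import numpy as np
r=0
for k in range(5):
    q=r+.07;dy=-70*(np.sin(q)-np.sin(r));dz=70*(np.cos(q)-np.cos(r))+92*(np.sin(q)-np.sin(r))
    print(round(r,2),'x %.1f z %.1f'%(dy*np.cos(r)+dz*np.sin(r),dy*np.sin(r)-dz*np.cos(r)));r=q
"
```

```text
time: 16.15
eef_pos: [0.6426, 0.1812, 0.0928]
eef_rot: [-3.141, 0.0, 1.701]
wrist_force: [-0.1, 0.2, -0.3]
width: 0.0193
gripper_force: 44.1
0 x -4.9 z -6.3
0.07 x -4.4 z -6.2
0.14 x -4.0 z -6.1
0.21 x -3.6 z -5.9
0.28 x -3.2 z -5.7
```

```bash
python3 steer.py '[[-0.0049,0,-0.0063,0,0.07,0],[-0.0044,0,-0.0062,0,0.07,0],[0,0,0,0,0,0]]' && python3 steer.py '[[-0.004,0,-0.0061,0,0.07,0],[-0.0036,0,-0.0059,0,0.07,0],[-0.0032,0,-0.0057,0,0.07,0],[0,0,0,0,0,0],[0,0,0,0,0,0]]'
cat > c.py <<'E'
from m import *
import sys
t=sys.argv[1];n=sys.argv[2];i,p,d=snap(n,t);f=n=='wrist'
h=cv2.cvtColor(p,cv2.COLOR_RGB2HSV);m=((h[...,0]>15)&(h[...,0]<32)&(h[...,1]>150)&(h[...,2]>60)&(d>0))
P=H(depthpt(i,UV,d,f)).reshape(400,640,3);m&=(abs(P[...,0])<.08)&(P[...,1]>-.1)&(P[...,1]<.3)
q=P[m]*1000;print(len(q))
if len(q)>20:
    k=np.argsort(q[:,1]);print('low-y end',np.median(q[k[:25]],0).round(1),'high-y end',np.median(q[k[-25:]],0).round(1))
s=readout.read_state();Rt=Ro.from_euler('xyz',s['eef_rot']).as_matrix();G=s['eef_pos']+Rt[:,2]*.07
print('G',(H(G)*1000).round(1),'tilt',np.arcsin(Rt[2,0]).round(3),'tail pred',(H(G+Rt[:,0]*.059)*1000).round(1),'nose pred',(H(G-Rt[:,0]*.095)*1000).round(1),s['time'],s['width'],s['wrist_force'].round(1))
E
python3 c.py w12 wrist
```

```text
time: 16.45
eef_pos: [0.6447, 0.1711, 0.1058]
eef_rot: [3.14, -0.14, 1.7]
wrist_force: [0.4, 0.0, -0.4]
width: 0.0197
gripper_force: 44.1
time: 16.95
eef_pos: [0.6457, 0.1588, 0.1198]
eef_rot: [-3.141, -0.348, 1.702]
wrist_force: [-0.6, 1.0, -0.8]
width: 0.0194
gripper_force: 44.1
6017
low-y end [ -3.1 -13.   45.2] high-y end [-8.1 85.5 73.9]
G [[-4.9 30.1 54. ]] tilt 0.348 tail pred [[-10.2  85.3  74.2]] nose pred [[  3.8 -58.8  21.6]] 17.0 0.019964153669166942 [ 0.1  0.5 -1.3]
```

The camera confirms the tail at (y 85, z 74), as predicted. Now I'll draw it out along its axis, then straight up.

```bash
python3 steer.py '[[0.01,0,-0.002,0,0,0],[0.012,0,0,0,0,0],[0.015,0,0,0,0,0],[0.015,0,0,0,0,0],[0.015,0,0,0,0,0],[0,0,0,0,0,0],[0,0,0,0,0,0]]'; python3 c.py w13 wrist
```

```text
time: 17.7
eef_pos: [0.6374, 0.2211, 0.1453]
eef_rot: [3.141, -0.35, 1.704]
wrist_force: [-0.2, -0.7, -1.2]
width: 0.02
gripper_force: 44.1
6291
low-y end [-11.4  34.3  65.1] high-y end [-14.2 147.5 100.3]
G [[-10.9  91.7  79.2]] tilt 0.349 tail pred [[-16.2 146.9  99.4]] nose pred [[-2.2  2.9 46.7]] 17.75 0.019352736081583454 [-0.7 -0.2 -0.5]
```

```bash
python3 steer.py '[[0.0069,0,-0.0188,0,0,0],[0.0103,0,-0.0282,0,0,0],[0.0137,0,-0.0376,0,0,0],[0.0137,0,-0.0376,0,0,0],[0.0137,0,-0.0376,0,0,0],[0.0069,0,-0.0188,0,0,0],[0,0,0,0,0,0],[0,0,0,0,0,0]]'; python3 steer.py '[[0,0,0,0,0,0],[0,0,0,0,0,0],[0,0,0,0,0,0]]' - 60;  python3 c.py w14 wrist; python3 -c "
from m import *
bolts('w14');i,p,d=load('s11');j,q,e=snap('side','s14')
def f(i,d):
    P=depthpt(i,UV,d);return P
P=f(i,d);Q=f(j,e)
# bolts in side views and bystanders: compare masks of brass colour at z<.12
for n,(ii,pp,dd,X) in dict(before=(i,p,d,P),after=(j,q,e,Q)).items():
    h=cv2.cvtColor(pp,cv2.COLOR_RGB2HSV).reshape(-1,3);m=(h[:,1]>75)&(h[:,0]<40)&(h[:,2]>40)&(X[:,2]<.125)&(X[:,2]>.003)&(X[:,0]>.33)&(X[:,1]>-.06)&(X[:,1]<.16)&(dd.ravel()>0)
    nn,l,st,c=cv2.connectedComponentsWithStats(m.reshape(400,640).astype(np.uint8));print(n,[(st[k].tolist(),(np.median(X[(l==k).ravel()],0)*1000).round().tolist()) for k in range(1,nn) if st[k,4]>30])
"
```

```text
time: 18.55
eef_pos: [0.6377, 0.2197, 0.3345]
eef_rot: [-3.141, -0.349, 1.702]
wrist_force: [0.5, -0.2, -1.2]
width: 0.0196
gripper_force: 44.2
time: 18.85
eef_pos: [0.6371, 0.2203, 0.3337]
eef_rot: [-3.139, -0.35, 1.702]
wrist_force: [-0.3, 1.1, -0.3]
width: 0.019
gripper_force: 63.6
6248
low-y end [-10.2  34.  253.6] high-y end [-14.1 146.7 289.1]
G [[-11.1  91.6 268.3]] tilt 0.35 tail pred [[-16.4 146.8 288.5]] nose pred [[ -2.6   2.8 235.7]] 18.9 0.019286926038959387 [-0.  -0.2 -1.2]
before [([354, 151, 5, 13, 35], [691.0, 57.0, 94.0]), ([342, 165, 7, 12, 34], [646.0, 54.0, 94.0]), ([333, 176, 6, 12, 35], [610.0, 53.0, 94.0]), ([263, 196, 32, 32, 528], [475.0, 104.0, 73.0]), ([322, 231, 11, 13, 87], [517.0, 1.0, 11.0]), ([266, 264, 7, 22, 70], [378.0, 50.0, 10.0])]
after [([354, 151, 6, 13, 32], [693.0, 56.0, 95.0]), ([342, 165, 7, 12, 35], [646.0, 54.0, 96.0]), ([333, 176, 6, 12, 36], [610.0, 54.0, 97.0]), ([263, 196, 33, 32, 537], [476.0, 104.0, 72.0]), ([322, 231, 11, 13, 88], [518.0, 1.0, 11.0]), ([266, 264, 7, 21, 73], [378.0, 51.0, 10.0])]
```

The cutter is held clear, with its nose at about z 0.236 m. The three bolts are upright in line at the flange and the bystanders haven't moved, so I'm handing it in.

```bash
python3 -c "
from workcell import robot, cams, readout, workorder
print(workorder.finish_job())"
```

```text
the job is handed in; nothing more can be done
None
```

Job handed in at about 19 s: the three bolts stand in a row against the flange, and the cutter came out tail first and is held still in the gripper with its lowest point about 0.12 m above the bolt tops.

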